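# Set the rivets in suitcase handle brackets on a treadle press

### The arm

A 7-joint arm with a two-finger parallel gripper is mounted at the origin on the work surface. World frame = base frame: x ahead of the robot, y to its left, z up, the work surface at z = 0. Lengths are in m, angles in rad, forces in N, time in s.
With the tool pointing down it reaches from about 0.4 to 0.9 m from the base axis. Payload 5.6 kg.
Tool frame: the origin (TCP) lies midway between the tips of the shut fingers; the grasp point (between the pads) lies 19 mm behind it; y points along the fingers, z is the direction in which the jaws open and shut, and the axes are right-handed (so a half turn about y gives the same grasp; the last joint's range is limited). The gripper opens to 92 mm and grips with 3 to 60 N. Pads are 20 mm wide; open, the fingers measure 128 mm over their backs; the gripper's body (75 mm by 189 mm) begins 69 mm behind the grasp point.
Start: joints at [1.252, 0.468, -0.012, 1.603, 0.006, 1.071, -0.056], TCP at [0.177, -0.625, 0.215] pointing down, gripper open.
Joint ranges: [-2.53, 2.53], [-0.31, 2.02], [-1.57, 1.55], [0.28, 2.44], [-1.29, 4.43], [0.15, 1.84], [-2.92, 2.92]. Speed limits (rad/s): [2.57, 2.57, 3.14, 3.14, 3.14, 3.14, 3.14].

### API

Orientations are given as a 3x3 rotation matrix whose columns are the frame's x, y, z axes.
In Python, from station import env, effector, solver, viewer, workorder, search_frame, tip_of gives the robot as it stands. Calls block until the motion is done:
- env.reach(position, orientation): joint-space move of the TCP to a pose.
- env.movel(position, frame=None, rate=0.15): straight line of the TCP; frame=None keeps the orientation; rate is the mean speed in m/s.
- env.goto_joints(angles): joint-space move.
- effector.release() and effector.grasp(squeeze=None): open the fingers fully, or close them until they stop; squeeze is the grip in N (None keeps the last).
- env.pause(seconds).
- solver.inverse_kinematics(position, orientation): joint angles nearest the present ones, or None.
- env.sense(): the state.
- viewer.read_camera(name): name is "scene" or "top"; returns (picture, depth): 400x640x3 uint8, red, green, blue; 400x640 float32, m along the optical axis (not along the pixel's ray), 0 where there is no reading.
- viewer.camera_info(name): a dict with "intrinsics" (3x3 intrinsics, pixels), "dist_coeffs" ([k1, k2, p1, p2, k3] as OpenCV has them; the pictures are not rectified), "eye" and "rotation" of the camera in the world. Camera axes: x right, y up, looking along -z (the intrinsics and any distortion apply to the point x, -y, -z); pixel columns grow to the right and rows downward; lengths in m; the calibration is good to about 2 mm. A picture is of the moment at which its call begins. camera_info takes no time and is no camera call.
A pose or a line that the arm cannot do raises env.PlanningError and nothing moves.
- workorder.finish_job(): hands the job in, once; it reports no verdict.
Trained networks look in the newest picture that a camera, given by its name, has taken for a name from the list of things; names that differ only in an ending like _2 or _b are one class to them, and where a whole thing is asked for, a point or a joint stands for the part that bears it (a point fixed in the world has none). Each returns a list of dicts, best first, with "score" (0 to 1); they miss things now and then, are a little off and sometimes report something else, mostly with a low value. They report only what shows in the picture. A call takes as long as a camera call. They do not tell look-alikes from the thing itself.
- search_frame(camera, name): "at" ([x, y, z] in m, in world coordinates, good to about 4 mm: the middle of the surface that is visible of it).
- tip_of(camera, name): "at" ([x, y, z] in m, in world coordinates, good to about 4 mm: a listed point, or the origin of a listed thing).
The state is a dict: "t": time; "joint_positions": joint angles; "joint_velocities": joint speeds; "tau": joint torques, N m; "ee_pos": TCP position; "tcp_rot": TCP orientation; "wrist_force": force on the tool from outside, world axes, zero at the start; "moment": the same for the moment, N m; "gripper_width": finger opening in m.
Only numpy, scipy, OpenCV 4.12 (cv2) and the standard library are available. Lean on these libraries where they do the work, as an engineer would, in place of code of your own. Each camera call takes 0.05 s, during which the arm holds its last target.

### The job

Take the mallet off the press's work table and lay it on the blue tool mat. Then set the rivet of every bracket: lay the bracket on the work table with its rivet under the ram and press the treadle right down to its stop, so that the rivet ends flush; only the press may drive a rivet, not the gripper. Put each riveted bracket flat, socket up, in the cardboard tray, leave the treadle up and disturb nothing else on the bench.

Things in the scene. Friction and masses are not known exactly. Their poses are not given: they have to be found in the camera images.
- press: green fixed rivet press, 245 mm tall. Origin on the bench below the ram. Local -y: open throat, loading side; column from y +105; treadle to -x. Steel work table x +-60, y -145 to +55 mm, top 45 mm above the bench; fence 10 mm high on it with front face at y +28. Head 56 mm wide, front at y -20, 138 to 186 mm up; ram bush (diameter 36) ends 118 mm up. Base x +-75, y -145 to +185, 28 mm high
- anvil (a point): centre of the flush brass button (diameter 28 mm) on the work table's top, below the ram; axes as press. The ram's flat face (diameter 24 mm) is 45 mm above it when up and descends 105 mm per rad of treadle, 33.6 mm at the stop: just enough to drive home a rivet in a bracket lying flat there. The rivet head must be centred under the ram within about 6 mm
- treadle (a joint): hinged treadle of the press (rad): 0 = up (spring), 0.32 = fully down on its stop; it springs back when let go. Pressing at the pad takes about 5 N at first, 7 N near the stop, and some 7 N more while a rivet is being driven
- treadle_pad (a point): centre of the top of the black rubber treadle pad (75 x 60 mm, yellow stripes across its ends), which slopes up away from the press; about 103 mm above the bench when up and 49 mm when down; the pad's centre is 170 mm from the hinge axis
- treadle_hinge (a point): point on the treadle's hinge axis, 55 mm above the bench; the axis runs along the press's local y and pressing swings the pad downward
- mallet: mallet lying on its side, 220 mm long, 0.4 kg, at first on the work table with its head near the ram and its handle out of the throat. Origin on its underside; head at +x (x +73 to +107, 92 mm wide, 32 high, yellow ends), wooden shaft 24 wide and 22 high (x -20 to +75, axis 16 mm up), black grip 30 wide (x -112 to -18). Centre of mass about x +30: grip the shaft there
- mat: blue tool mat fixed to the bench, 250 mm (x) by 130 mm (y), 3 mm thick; origin at the centre of its underside
- tray: low open cardboard tray fixed to the bench, for finished brackets: outside 180 mm (x) by 240 mm (y), 32 mm high, walls and floor 5 mm; origin at the centre of its underside. It holds three brackets side by side, each lengthwise along the tray's x.
- bracket_a: suitcase trolley-handle bracket, 0.16 kg (2 or 3 are present): aluminium tongue 130 x 40 x 8 mm along x, on its -x part a black tube socket 54 x 30 mm (centre x -37) whose top is 34 mm above the underside: grip the socket across its 30 mm, fingertips above the tongue. Copper rivet at x +47. Origin: centre of the underside, z up
- rivet_a_head (a point): centre of the top of the rivet head (diameter 18 mm) of bracket a: up to 20 mm above the bracket's underside when loose, 12 mm when set
- rivet_a (a joint): how far the rivet of bracket a has been driven (m): 0 to 0.001 = loose, head standing 8 to 7 mm proud of the tongue; 0.008 = set, head flush on the tongue. It stays where it is driven.
- bracket_b: suitcase trolley-handle bracket, 0.16 kg (2 or 3 are present): aluminium tongue 130 x 40 x 8 mm along x, on its -x part a black tube socket 54 x 30 mm (centre x -37) whose top is 34 mm above the underside: grip the socket across its 30 mm, fingertips above the tongue. Copper rivet at x +47. Origin: centre of the underside, z up
- rivet_b_head (a point): centre of the top of the rivet head (diameter 18 mm) of bracket b: up to 20 mm above the bracket's underside when loose, 12 mm when set
- rivet_b (a joint): how far the rivet of bracket b has been driven (m): 0 to 0.001 = loose, head standing 8 to 7 mm proud of the tongue; 0.008 = set, head flush on the tongue. It stays where it is driven.
- bracket_c: suitcase trolley-handle bracket, 0.16 kg (2 or 3 are present): aluminium tongue 130 x 40 x 8 mm along x, on its -x part a black tube socket 54 x 30 mm (centre x -37) whose top is 34 mm above the underside: grip the socket across its 30 mm, fingertips above the tongue. Copper rivet at x +47. Origin: centre of the underside, z up
- rivet_c_head (a point): centre of the top of the rivet head (diameter 18 mm) of bracket c: up to 20 mm above the bracket's underside when loose, 12 mm when set
- rivet_c (a joint): how far the rivet of bracket c has been driven (m): 0 to 0.001 = loose, head standing 8 to 7 mm proud of the tongue; 0.008 = set, head flush on the tongue. It stays where it is driven.
- drill: bystander: orange cordless drill standing upright on its battery, 190 mm tall; origin at the centre of its underside
- calculator: bystander: black desk calculator 150 x 82 x 16 mm lying flat
- hide_weight: bystander: black round weight, diameter 94 mm, 22 mm high
- screwdriver: bystander: screwdriver lying on the bench
- glue: bystander: white bottle with red cap, diameter 52 mm, 130 mm tall
- rivet_tin: bystander: round tin, diameter 72 mm, 75 mm tall
- tape_roll: bystander: yellow roll of tape lying flat, diameter 100 mm, 25 mm high
Things that resemble listed ones, but are neither listed nor needed, are in the scene too. Leave any yellow look-alike of the bracket_b alone.

How it is judged:
On the way, in this order (a step that is already met when the one before it is completed fails the run):
1. the mallet lies at rest on the blue mat (x of mallet in the frame of mat between -0.11 and 0.11 m and y of mallet in the frame of mat between -0.06 and 0.06 m and z of mallet in the frame of mat below 0.02 m and linear speed of mallet below 0.02 m/s), for 0.2 s.
2. a bracket's rivet stands under the ram, driven flush, with the treadle down on its stop (value of joint treadle above 0.3 rad and ((x of rivet_a_head in the frame of anvil between -0.02 and 0.02 m and y of rivet_a_head in the frame of anvil between -0.02 and 0.02 m and value of joint rivet_a above 0.0065 m) or (x of rivet_b_head in the frame of anvil between -0.02 and 0.02 m and y of rivet_b_head in the frame of anvil between -0.02 and 0.02 m and value of joint rivet_b above 0.0065 m) or (x of rivet_c_head in the frame of anvil between -0.02 and 0.02 m and y of rivet_c_head in the frame of anvil between -0.02 and 0.02 m and value of joint rivet_c above 0.0065 m))), for 0.1 s.
At the end, for the whole second after the job is handed in: every bracket's rivet is driven 6.5 mm or more; the bracket rests flat (0.15 rad), socket up, on the tray's floor (15 mm), centre within 70 mm along and 105 mm across of the tray's; the mallet rests on the mat (origin within 110 by 60 mm of its centre, 20 mm up); treadle below 0.05 rad (all of step 1 and x of bracket_a in the frame of tray between -0.07 and 0.07 m and y of bracket_a in the frame of tray between -0.105 and 0.105 m and z of each of bracket_a, bracket_b, bracket_c in the frame of tray below 0.015 m and angle between each of bracket_a, bracket_b, bracket_c's own z axis and vertical below 0.15 rad and linear speed of each of bracket_a, bracket_b, bracket_c below 0.02 m/s and value of joint each of rivet_a, rivet_b, rivet_c above 0.0065 m and x of bracket_b in the frame of tray between -0.07 and 0.07 m and y of bracket_b in the frame of tray between -0.105 and 0.105 m and x of bracket_c in the frame of tray between -0.07 and 0.07 m and y of bracket_c in the frame of tray between -0.105 and 0.105 m and value of joint treadle below 0.05 rad); the robot touches nothing.
It fails at once if the fingers push on a rivet with more than 5 N (contact force between the fingers and rivet_a above 5 N or contact force between the fingers and rivet_b above 5 N or contact force between the fingers and rivet_c above 5 N).
It fails at once if a bystander is moved by more than 40 mm (distance of any of drill, calculator, hide_weight, screwdriver, glue, rivet_tin, tape_roll from where it was at the start of the episode above 0.04 m).
Of bracket_a, bracket_b, bracket_c only 2 to 3 are there at a start; the rules pass over those that are not, and their reading is None.
At some moment in a run one of bracket_a, bracket_b, bracket_c may be knocked a few centimetres aside while the robot is not near it.
Once in a run the grip may slacken for a moment while it holds something.
It also fails if it takes over 210 s, if anything falls off the work surface, if the arm or the gripper's body presses on something with over 40 N, if the wrist force passes 120 N, or if a joint passes its speed limit or range.

## Working session

There is one attempt and no reset: what is moved stays moved. The work goes in short steps, each a Python script; the robot and the scene stay as the last script left them, time stands still between calls to the robot, and variables do not carry over. Pictures are saved under pics/ and viewed, and the job is handed in when it is done.

```bash
ls; mkdir -p pics
python3 - <<'E'
from station import env, effector, solver, viewer, workorder, search_frame, tip_of
import cv2, numpy as np
s=env.sense(); print(s)
for c in ["scene","top"]:
    im,d=viewer.read_camera(c); cv2.imwrite(f"pics/{c}0.png",im[:,:,::-1]); np.save(f"pics/{c}0.npy",d)
    print(viewer.camera_info(c))
    for n in ["press","anvil","treadle_pad","treadle_hinge","mallet","mat","tray","bracket_a","rivet_a_head"]:
        print(c,n,[(np.round(r["at"],3).tolist(),round(r["score"],2)) for r in tip_of(c,n)])
E
```

```text
pics
{'t': 0.0, 'joint_positions': array([ 1.25199551,  0.46836035, -0.01160506,  1.60360446,  0.00601511,
        1.07139084, -0.05631697]), 'joint_velocities': array([-0.00020719, -0.00062484, -0.00032385, -0.00083422,  0.00089107,
       -0.00102178, -0.00044548]), 'tau': array([ 3.77534807e-04, -5.20574105e+01, -1.18733133e-02, -2.43752646e+01,
       -5.65920922e-02,  1.72479782e-02,  1.62582087e-04]), 'ee_pos': array([ 0.17678064, -0.62490463,  0.2136592 ]), 'tcp_rot': array([[-9.62226936e-01, -5.98165695e-04,  2.72247986e-01],
       [-2.72248610e-01,  1.62196599e-03, -9.62225578e-01],
       [ 1.33993358e-04, -9.99998506e-01, -1.72354914e-03]]), 'wrist_force': array([-0.32849245, -0.23678025, -1.53719669]), 'moment': array([-0.00896586,  0.03673885,  0.03228506]), 'gripper_width': 0.09211854172562663}
{'intrinsics': array([[487.0472487 ,   0.        , 322.48168873],
       [  0.        , 487.0472487 , 204.77691583],
       [  0.        ,   0.        ,   1.        ]]), 'dist_coeffs': array([-0.12523009,  0.        ,  0.        ,  0.        ,  0.        ]), 'eye': array([ 1.602
[... 1067 characters left out ...]
0.        ,  0.        ]), 'eye': array([0.29947936, 0.0109351 , 1.13640791]), 'rotation': array([[-0.01008681,  0.98783486, -0.15517906],
       [-0.99981697, -0.0124863 , -0.01449578],
       [-0.01625705,  0.15500444,  0.98778   ]])}
top press [([0.612, 0.23, 0.001], 0.85)]
top anvil [([0.609, 0.232, 0.045], 0.87)]
top treadle_pad [([0.408, 0.304, 0.103], 0.9)]
top treadle_hinge [([0.58, 0.306, 0.056], 0.57)]
top mallet [([0.615, 0.116, 0.043], 0.91)]
top mat [([0.644, -0.084, 0.003], 0.67)]
top tray [([0.535, -0.345, -0.006], 0.96)]
top bracket_a [([0.438, -0.118, 0.002], 0.96), ([0.204, -0.308, 0.0], 0.69), ([0.428, -0.022, -0.002], 0.66)]
top rivet_a_head [([0.301, 0.47, 0.002], 0.67)]
```

View pics/scene0.png

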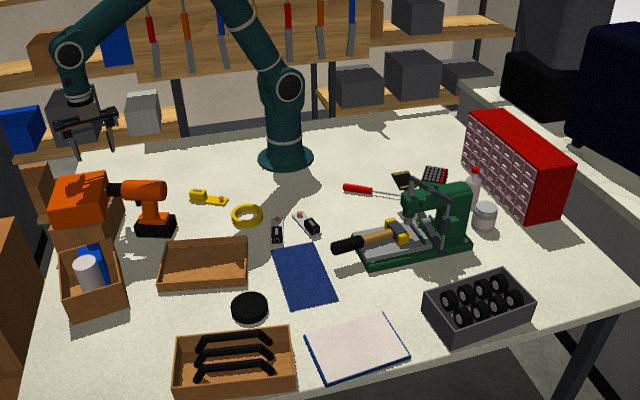

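View pics/top0.png

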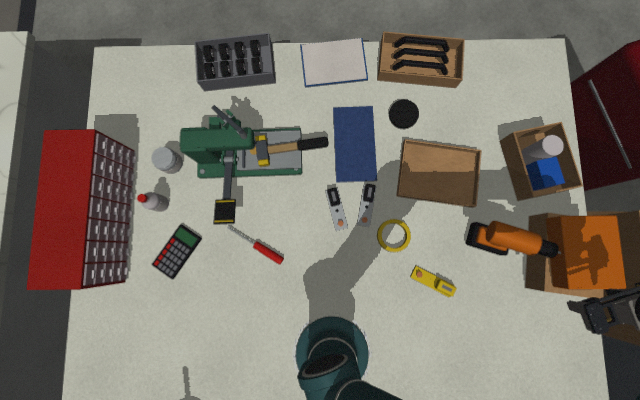

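The scene shows two black-socket brackets, at top-camera pixels (335,207) and (367,205). The yellow look-alike is at (433,280) and stays untouched. The mallet lies on the press table at (290,146), the mat is at (355,145) and the tray at (438,172). The scene detection at (0.579, 0.506) falls in the glue/tin area and isn't a bracket. I'll measure these and enlarge a crop.

```bash
cat > h.py <<'E'
from station import env, effector, solver, viewer, workorder, search_frame, tip_of
import cv2, numpy as np
def cloud(c, im=None, d=None):
    if im is None: im,d=viewer.read_camera(c)
    I=viewer.camera_info(c); K=np.array(I["intrinsics"]); 
    v,u=np.mgrid[0:im.shape[0],0:im.shape[1]]
    p=cv2.undistortPoints(np.stack([u,v],-1).reshape(-1,1,2).astype(np.float64),K,np.array(I["dist_coeffs"])).reshape(im.shape[0],im.shape[1],2)
    cam=np.stack([p[...,0]*d,-p[...,1]*d,-d],-1)
    P=cam@np.array(I["rotation"]).T+np.array(I["eye"]); P[d<=0]=np.nan
    return im,P
def ortho(c,x0,x1,y0,y1,z,s=0.0005,im=None):
    """map of plane z: rows: x decreasing downward, cols: y decreasing rightward"""
    if im is None: im,_=viewer.read_camera(c)
    I=viewer.camera_info(c)
    xs=np.arange(x1,x0,-s); ys=np.arange(y1,y0,-s)
    X,Y=np.meshgrid(xs,ys,indexing="ij"); W=np.stack([X,Y,np.full_like(X,z)],-1).reshape(-1,3)
    C=(W-np.array(I["eye"]))@np.array(I["rotation"]); C=C*[1,-1,-1]
    q,_=cv2.projectPoints(C,np.zeros(3),np.zeros(3),np.array(I["intrinsics"]),np.array(I["dist_coeffs"]))
    q=q.reshape(X.shape+(2,)).astype(np.float32)
    return cv2.remap(im,q[...,0],q[...,1],cv2.INTER_LINEAR)
def save(n,im): cv2.imwrite(f"pics/{n}.png",im[:,:,::-1])
def R(yaw):
    """tool down, jaw axis (z tool) along world direction yaw"""
    z=np.array([np.cos(yaw),np.sin(yaw),0]); y=np.array([0,0,-1.]); return np.stack([np.cross(y,z),y,z],1)
def st(): 
    s=env.sense(); print("t %.1f"%s["t"],"p",np.round(s["ee_pos"],4),"F",np.round(s["wrist_force"],1),"w %.4f"%s["gripper_width"]); return s
E
python3 - <<'E'
from h import *
for c in ["scene","top"]:
    im=cv2.imread(f"pics/{c}0.png")[:,:,::-1]; d=np.load(f"pics/{c}0.npy")
    _,P=cloud(c,im,d)
    def box(m,name):
        q=P[m]; 
        if len(q)<5: print(c,name,len(q));return
        r=cv2.minAreaRect((q[:,:2]*1000).astype(np.float32)); print(c,name,len(q),"c",np.round(r[0],1),"sz",np.round(r[1],1),"ang %.1f"%r[2],"z %.4f"%np.median(q[:,2]),"mean",np.round(q.mean(0),4))
    X,Y,Z=P[...,0],P[...,1],P[...,2]
    g=im.astype(int)
    dark=g.sum(2)<150
    near=(X>.35)&(X<.52)
    box(near&(Y>-.09)&(Y<.03)&(Z>.026)&(Z<.042),"sockB")
    box(near&(Y>-.18)&(Y<-.07)&(Z>.026)&(Z<.042),"sockA")
    cop=(g[...,0]>g[...,2]+40)&(Z<.05)&(Z>.008)
    box(near&(Y>-.07)&(Y<.03)&cop,"copB"); box(near&(Y>-.18)&(Y<-.07)&cop,"copA")
    blue=(g[...,2]>g[...,0]+40)&(X>.5)&(X<.8)&(Y>-.2)&(Y<0)&(Z<.02); box(blue,"mat")
    box((X>.4)&(X<.68)&(Y>-.5)&(Y<-.19)&(Z>.024)&(Z<.038),"tray rim")
    box((X>.4)&(X<.66)&(Y>-.5)&(Y<-.19)&(Z>.001)&(Z<.012)&(g[...,0]>g[...,2]+40),"tray floor")
    yel=(g[...,0]>g[...,2]+90)&(g[...,1]>g[...,2]+60)
    box(yel&(X>.5)&(Y>.1)&(Y<.3)&(Z>.06)&(Z<.09),"mallet head")
    shaft=(X>.55)&(X<.7)&(Y>.09)&(Y<.165)&(Z>.058)&(Z<.09); box(shaft,"shaft")
    shaft=(X>.55)&(X<.7)&(Y>-.0)&(Y<.08)&(Z>.05)&(Z<.09); box(shaft,"grip")
    box((X>.35)&(X<.47)&(Y>.25)&(Y<.35)&(Z>.06)&(Z<.13),"pad")
    print("hi stuff in front of head:",np.sum((Z>.13)&(X>.5)&(X<.72)&(Y>.0)&(Y<.2)), "base", )
    box((Z>.04)&(Z<.05)&(X>.5)&(X<.72)&(Y>.06)&(Y<.2),"table")
    box((Z>.02)&(Z<.033)&(X>.5)&(X<.72)&(Y>.06)&(Y<.2),"base")
    a=ortho(c,.36,.52,-.17,.03,.03,im=im); b=ortho(c,.5,.74,-.02,.34,.06,.0007,im=im)
    save(f"brk_{c}",a); save(f"prs_{c}",b)
E
python3 -c "
import cv2,numpy as np
a=[cv2.imread(f'pics/brk_{c}.png') for c in('scene','top')]; cv2.imwrite('pics/brk.png',np.hstack(a))
a=[cv2.imread(f'pics/prs_{c}.png')[:,:400] for c in('scene','top')]; cv2.imwrite('pics/prs.png',np.hstack([x[:, :400] for x in [cv2.resize(y,(400,267)) for y in [cv2.imread(f'pics/prs_{c}.png') for c in('scene','top')]]]))"
```

```text
scene sockB 128 c [467.7 -11.5] sz [54.  31.2] ang 12.3 z 0.0337 mean [ 0.4693 -0.0124  0.0332]
scene sockA 138 c [ 428.9 -135.1] sz [156.2  46. ] ang 16.0 z 0.0331 mean [ 0.4694 -0.1243  0.0326]
scene copB 21 c [380.5 -30.7] sz [13.  18.3] ang 80.4 z 0.0191 mean [ 0.3838 -0.0309  0.0175]
scene copA 101 c [ 374.5 -137.3] sz [82.9 45.9] ang 83.8 z 0.0210 mean [ 0.3795 -0.151   0.0197]
scene mat 2926 c [641.5 -81.8] sz [251.8 130. ] ang 1.2 z 0.0025 mean [ 0.6504 -0.082   0.0024]
scene tray rim 685 c [ 537.4 -340.9] sz [239.6 187.7] ang 80.6 z 0.0296 mean [ 0.5459 -0.3457  0.0293]
scene tray floor 2846 c [ 536.6 -346.3] sz [250.6 185.6] ang 80.3 z 0.0045 mean [ 0.5293 -0.3411  0.0048]
scene mallet head 192 c [597.6 173.1] sz [126.4  92.1] ang 74.7 z 0.0725 mean [0.6181 0.1823 0.0724]
scene shaft 218 c [615.5 127.4] sz [28.1 77.7] ang 10.2 z 0.0700 mean [0.6189 0.128  0.0689]
scene grip 361 c [627.6  42.3] sz [32.  78.5] ang 11.3 z 0.0722 mean [0.6324 0.0407 0.0693]
scene pad 271 c [414.9 302.6] sz [59.8 79.2] ang 88.9 z 0.1038 mean [0.4134 0.2983 0.1032]
hi stuff in front of head: 0 ba
[... 746 characters left out ...]
 -0.3455  0.0301]
top tray floor 1936 c [ 537.9 -342.8] sz [223.2 165.7] ang 80.8 z 0.0043 mean [ 0.5656 -0.3458  0.0045]
top mallet head 72 c [600.1 201.5] sz [88.6 27.7] ang 2.8 z 0.0758 mean [0.5884 0.2005 0.0758]
top shaft 207 c [611.7 127. ] sz [27.4 77.7] ang 6.9 z 0.0710 mean [0.6096 0.1268 0.0704]
top grip 277 c [622.6  42.2] sz [30.3 78.5] ang 7.6 z 0.0751 mean [0.6192 0.042  0.0732]
top pad 576 c [422.9 303.3] sz [92.9 60.6] ang 2.2 z 0.1024 mean [0.4165 0.3022 0.1016]
hi stuff in front of head: 0 base
top table 952 c [610.7 144.6] sz [120.6 113.7] ang 1.5 z 0.0445 mean [0.609  0.1401 0.0445]
top base 288 c [610.2 144.5] sz [150.8 113.6] ang 1.4 z 0.0271 mean [0.5835 0.1426 0.027 ]
```

View pics/brk.png

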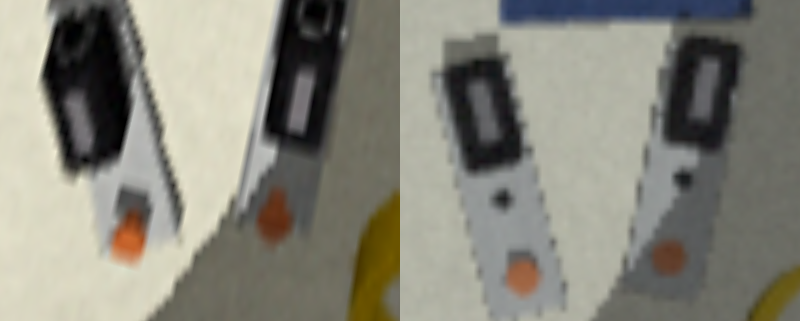

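View pics/prs.png

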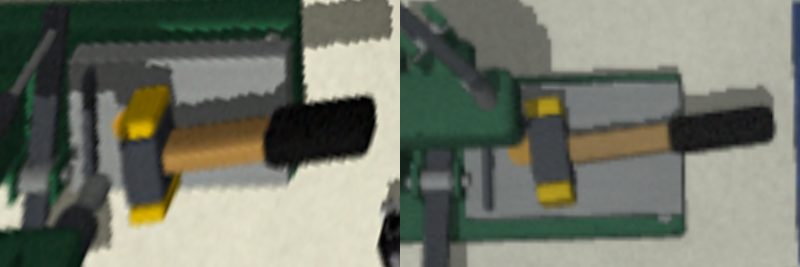

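The crop shows two genuine brackets, each with a black socket, aluminium tongue and copper rivet: A at about (0.437, -0.115) and B at about (0.428, -0.022). The mallet handle points out of the throat, with its grip point near (0.610, 0.145). I'll move the mallet first.

Run:
```python
from h import *
y=np.radians(7.7)
# choose sane wrist variant
q0=np.array(env.sense()["joint_positions"])
for yy in (y,y+np.pi):
    print(yy,solver.inverse_kinematics([.61,.145,.2],R(yy)))
for yy in (-1.548,1.594): print(yy,solver.inverse_kinematics([.67,-.083,.1],R(yy)))
for yy in (0,np.pi/2,-np.pi/2,np.pi): print(yy,solver.inverse_kinematics([.41,.303,.1],R(yy)))
for yy in (1.5,-1.6): print(yy,solver.inverse_kinematics([.53,-.38,.1],R(yy)))
```

```text
0.13439035240356337 [ 0.34365809  0.63310874 -0.91485481  1.63305481  0.54000879  1.14799822
 -0.57172443]
3.2759830059933566 [ 0.51775053  0.88247742 -1.32695167  1.62313854  0.87601239  1.34955238
  2.33876608]
-1.548 [ 0.24525775  0.64910591 -0.24706316  1.60663014  0.18845524  0.90931915
 -1.61764711]
1.594 [ 0.56052513  0.77103742 -0.73874742  1.58295424  0.5834489   1.01938124
  1.24294358]
0 [ 7.93723663e-04  5.78981632e-01 -8.89430982e-01  1.99134610e+00
  5.98376888e-01  8.54849425e-01 -1.22117863e+00]
1.5707963267948966 [ 0.13665708  0.70505101 -1.10679152  1.9846792   0.78446465  0.9620648
  0.19937709]
-1.5707963267948966 [-0.01730558  0.56697788 -0.86323476  1.99229401  0.57714699  0.84510502
 -2.7744438 ]
3.141592653589793 [ 0.23670265  0.89253483 -1.32671081  1.98032914  0.9856365   1.13464665
  1.61774999]
1.5 [ 1.0073427   0.69853065 -0.63043048  1.64974058  0.48325135  0.95421705
  1.70312262]
-1.6 [ 0.61340787  0.59814383 -0.05925917  1.67901915  0.04380539  0.86572069
 -1.06398147]
```

```bash
python3 - <<'E'
from h import *
y=np.radians(7.7)
effector.release()
p=env.sense()["ee_pos"]; 
env.movel([p[0],p[1],.36],rate=.25)
env.reach([.61,.13,.30],R(y)); st()
env.movel([.61,.143,.12],R(y),rate=.2); st()
env.movel([.61,.143,.052],rate=.08); s=st()
effector.grasp(25); st()
im,d=viewer.read_camera("top"); save("m1",im[60:260,120:400])
im,d=viewer.read_camera("scene"); save("m1s",im[130:300,250:520])
E
python3 -c "
import cv2
a=cv2.imread('pics/m1.png');b=cv2.imread('pics/m1s.png');a=cv2.resize(a,(380,280));b=cv2.resize(b,(400,280))
cv2.imwrite('pics/m1b.png',cv2.hconcat([a,b]))"
```

```text
t 5.0 p [0.6103 0.1289 0.2998] F [-0.1  0.5 -0.4] w 0.0919
t 6.1 p [0.6108 0.1434 0.1213] F [ 0.7 -0.7  0.4] w 0.0921
t 7.1 p [0.6104 0.1433 0.0525] F [-0.1  0.  -0.1] w 0.0918
t 8.1 p [0.6103 0.143  0.052 ] F [ 2.1  1.2 -1. ] w 0.0240
```

View pics/m1b.png

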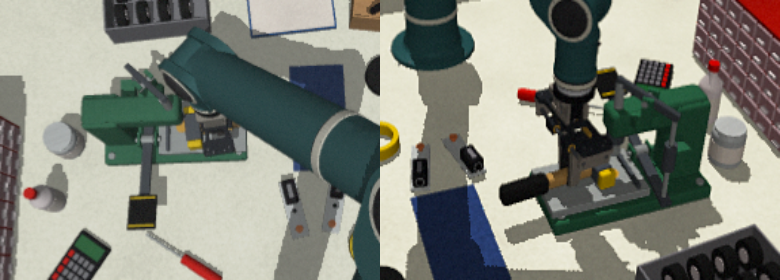

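Run:
```python
from h import *
y=np.radians(7.7)
env.movel([.61,.143,.058],rate=.05); st()
env.movel([.618,.03,.060],rate=.12); st()
env.movel([.62,.0,.17],rate=.2); 
s=st()
if s["gripper_width"]>.02:
    env.reach([.668,-.083,.12],R(-1.548)); st()
    im,d=viewer.read_camera("scene"); save("m2",im[100:400,150:500])
```

```text
t 8.5 p [0.6095 0.1429 0.0578] F [ 0.5 -0.4 -4.7] w 0.0236
t 9.6 p [0.6178 0.0314 0.0602] F [-0.5  0.5 -4.8] w 0.0236
t 10.3 p [6.191e-01 3.000e-04 1.690e-01] F [-0.6 -0.2 -5.1] w 0.0238
t 11.5 p [ 0.6675 -0.0819  0.1192] F [-0.  -0.  -4.9] w 0.0237
```

View pics/m2.png

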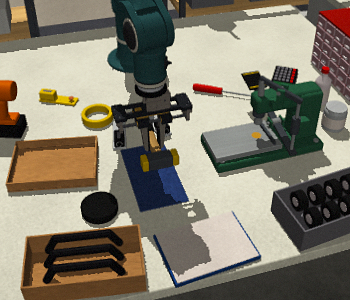

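```bash
python3 - <<'E'
from h import *
env.movel([.668,-.083,.03],rate=.15); st()
z=.03
while z>.0095:
    z-=.003; env.movel([.668,-.083,z],rate=.05); s=env.sense()
    if s["wrist_force"][2]>-2.5: break
st()
effector.release(); st()
env.movel([.668,-.083,.2],rate=.25); env.pause(.2)
env.reach([.50,-.35,.33],R(-1.548)); st()
im,d=viewer.read_camera("top"); save("m3",im); np.save("pics/m3.npy",d)
for n in ["mallet","anvil","bracket_a","rivet_a_head","treadle_pad"]: print(n,[(np.round(r["at"],3).tolist(),round(r["score"],2)) for r in tip_of("top",n)])
im2,d2=viewer.read_camera("scene"); save("m3s",im2)
for n in ["anvil","treadle_pad","bracket_a"]: print(n,[(np.round(r["at"],3).tolist(),round(r["score"],2)) for r in tip_of("scene",n)])
for c,i in (("top",im),("scene",im2)):
    a=ortho(c,.54,.68,.06,.30,.045,.0006,im=i); save("anv_"+c,a)
    _,P=cloud(c,i,d if c=="top" else d2); g=i.astype(int)
    m=(g[...,0]>g[...,2]+40)&(P[...,2]<.05)&(P[...,2]>.04)&(P[...,0]>.57)&(P[...,0]<.65)&(P[...,1]>.2)&(P[...,1]<.26)
    print(c,m.sum(),P[m].mean(0),P[m].min(0),P[m].max(0))
E
python3 -c "
import cv2
cv2.imwrite('pics/anv.png',cv2.hconcat([cv2.imread('pics/anv_top.png'),cv2.imread('pics/anv_scene.png')]))"
```

```text
t 12.3 p [ 0.6688 -0.0828  0.0308] F [-0.5  0.  -4.3] w 0.0240
t 14.1 p [ 0.6686 -0.083   0.0098] F [-1.5  0.1  1.4] w 0.0239
t 15.1 p [ 0.668  -0.0831  0.009 ] F [ 0.1 -0.2  0.3] w 0.0920
t 17.5 p [ 0.5008 -0.3485  0.3295] F [ 0.3 -0.1 -0.7] w 0.0922
mallet [([0.642, -0.081, 0.003], 0.59)]
anvil [([0.606, 0.229, 0.044], 0.69), ([0.578, 0.305, 0.054], 0.25)]
bracket_a [([0.45, -0.145, -0.002], 0.96), ([0.427, -0.022, -0.002], 0.88), ([0.204, -0.305, 0.001], 0.87), ([0.583, 0.51, -0.001], 0.74)]
rivet_a_head []
treadle_pad [([0.413, 0.303, 0.103], 0.75)]
anvil [([0.609, 0.232, 0.047], 0.8)]
treadle_pad [([0.414, 0.305, 0.101], 0.72), ([0.383, -0.034, 0.018], 0.29)]
bracket_a [([0.203, -0.306, -0.001], 0.95), ([0.429, -0.023, 0.001], 0.81), ([0.446, -0.139, 0.004], 0.66)]
top 49 [0.60786136 0.23100554 0.04498091] [0.59609853 0.2192306  0.04158872] [0.62208164 0.24463985 0.04952504]
scene 54 [0.61007004 0.2333802  0.04499585] [0.59330322 0.22059321 0.04187208] [0.62765094 0.24692067 0.04858464]
```

View pics/anv.png

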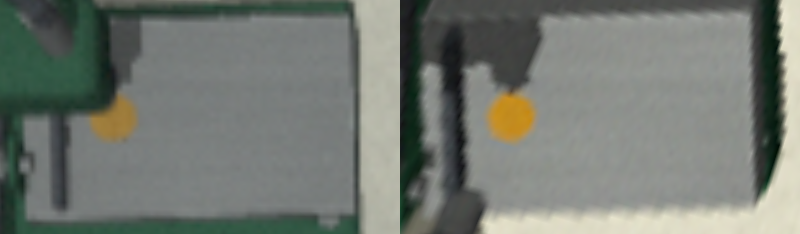

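View pics/m3.png

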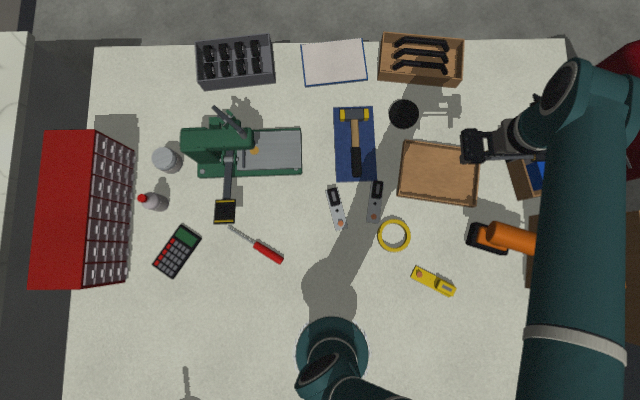

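The mallet lies on the mat at (355,145). Bracket A has been knocked to about (0.448, -0.142), pixel (376,200), so I'll re-measure right before each pick. The brass anvil button is at (0.609, 0.232) in both cameras. Next I'll pick bracket B.

```bash
cat >> h.py <<'E'
def bracket(c,ctr,r=.1,z0=0.,im=None,d=None,verb=True):
    """socket centre, rivet centre, yaw near ctr; z0=height of underside"""
    im,P=cloud(c,im,d); g=im.astype(int); X,Y,Z=P[...,0],P[...,1],P[...,2]-z0
    near=np.hypot(X-ctr[0],Y-ctr[1])<r
    m=near&(Z>.029)&(Z<.038)&(g.max(2)-g.min(2)<40)
    q=(P[m][:,:2]*1000).astype(np.float32)
    b=cv2.minAreaRect(q) if len(q)>5 else None
    mc=near&(g[...,0]>g[...,2]+40)&(g[...,0]>1.6*g[...,1])&(Z>.004)&(Z<.026)
    rv=P[mc]
    so=np.array(b[0])/1000 if b else None
    rc=np.r_[(rv[:,:2].min(0)+rv[:,:2].max(0))/2,np.median(rv[:,2])] if len(rv) else None
    yaw=None
    if so is not None and rc is not None:
        v=rc[:2]-so; yaw=np.arctan2(v[1],v[0])
        if verb: print(c,"sock",np.round(so,4),np.round(b[1],1),"ang %.1f"%b[2],"rivet",np.round(rc,4),len(rv),"yaw %.1f"%np.degrees(yaw),"dist %.4f"%np.hypot(*v))
    elif verb: print(c,so,rc)
    return so,rc,yaw
E
python3 - <<'E'
from h import *
for ctr in ((.427,-.022),(.448,-.143)):
    for c in ("top","scene"): bracket(c,ctr,.075)
E
```

```text
top sock [ 0.4631 -0.0113] [53.4 29.1] ang 12.8 rivet [ 0.3836 -0.0311  0.0188] 5 yaw -166.0 dist 0.0818
scene sock [ 0.4651 -0.0109] [55.5 30.1] ang 13.1 rivet [ 0.3851 -0.0317  0.0191] 16 yaw -165.4 dist 0.0826
top sock [ 0.4834 -0.1463] [29.8 53. ] ang 80.4 rivet [ 0.4024 -0.1372  0.0187] 3 yaw 173.6 dist 0.0815
scene sock [ 0.4882 -0.146 ] [26.8 55.7] ang 80.2 rivet [ 0.4055 -0.1336  0.0196] 18 yaw 171.4 dist 0.0836
```

```bash
cat >> h.py <<'E'
def pick(so,yaw):
    j=yaw-np.pi/2; j=(j+np.pi)%(2*np.pi)-np.pi
    effector.release()
    env.reach([so[0],so[1],.16],R(j)); env.movel([so[0],so[1],.03],rate=.2); st()
    env.movel([so[0],so[1],.013],rate=.06); st()
    effector.grasp(30); st()
    env.movel([so[0],so[1],.13],rate=.2); st()
E
python3 - <<'E'
from h import *
pick([.464,-.011],np.radians(-167))
im,_=viewer.read_camera("scene"); save("p1",im[100:320,200:500])
E
```

```text
t 21.2 p [ 0.4646 -0.0107  0.0307] F [-0.3 -0.2  0.6] w 0.0921
t 21.7 p [ 0.4638 -0.011   0.0128] F [-0.1 -0.4 -0.3] w 0.0919
t 22.6 p [ 0.464  -0.0111  0.013 ] F [ 0.2 -1.1  0.5] w 0.0296
t 23.4 p [ 0.4632 -0.0115  0.1291] F [ 0.2 -0.6 -1.5] w 0.0299
```

View pics/p1.png

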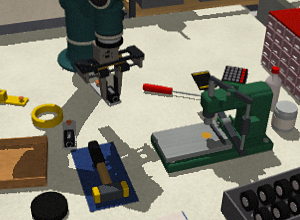

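```bash
cat >> h.py <<'E'
PY=np.radians(1.4); AN=np.array([.609,.232])
PD=np.array([-np.sin(PY),np.cos(PY)])
def to_press(off=(0,0)):
    """off: correction of target in world xy"""
    t=AN-.084*PD+np.array(off); a=t-.11*PD
    env.reach([a[0],a[1],.13],R(PY)); env.movel([a[0],a[1],.072],rate=.15); 
    if st()["gripper_width"]<.02: print("LOST"); return
    env.movel([t[0],t[1],.070],rate=.12); st()
    z=.070
    while z>.0565:
        z-=.002; env.movel([t[0],t[1],z],rate=.05)
        if env.sense()["wrist_force"][2]>1.5: break
    st()
def look(n):
    for c in ("scene","top"):
        im,d=viewer.read_camera(c); so,rc,y=bracket(c,AN-.04*PD,.09,.045,im,d)
        save(n+"_"+c,ortho(c,.54,.68,.06,.30,.06,.0006,im=im))
    cv2.imwrite(f"pics/{n}.png",cv2.hconcat([cv2.imread(f"pics/{n}_{c}.png") for c in("scene","top")]))
E
python3 - <<'E'
from h import *
to_press(); look("q1")
E
```

```text
t 25.3 p [0.6138 0.0382 0.0721] F [ 0.2  0.2 -1.8] w 0.0297
t 26.4 p [0.6113 0.1468 0.0699] F [-0.5 -1.1 -1.9] w 0.0297
t 28.1 p [0.6112 0.1481 0.058 ] F [-4.  -2.1 11.9] w 0.0294
scene sock [0.6179 0.1424] [54.8 41.9] ang 44.3 rivet [0.6091 0.2321 0.064 ] 19 yaw 95.6 dist 0.0901
top None [0.60377391 0.228096   0.06355241]
```

View pics/q1.png

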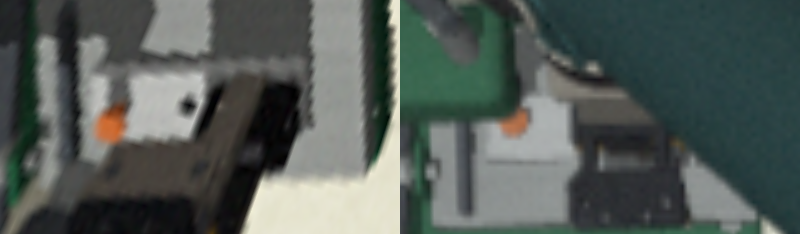

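The bracket rests on the table and its rivet measures (0.609, 0.232), which is on the anvil. I'll release it and check again with nothing in the way.

```bash
cat >> h.py <<'E'
def leave_press():
    p=np.array(env.sense()["ee_pos"])
    env.movel(list(p+[0,0,.001]),rate=.05)
    effector.release(); p=np.array(env.sense()["ee_pos"])
    env.movel(list(p+[0,0,.04]),rate=.12)
    env.movel([p[0],p[1]-.10,.16],rate=.25)
    env.movel([.43,.10,.25],rate=.3); st()
E
python3 - <<'E'
from h import *
leave_press(); look("q2")
E
```

```text
t 31.4 p [0.4304 0.1    0.2496] F [ 1.3 -0.1  1. ] w 0.0919
scene sock [0.6116 0.1478] [31.6 55.7] ang 1.4 rivet [0.6087 0.2321 0.0643] 19 yaw 91.9 dist 0.0843
top None None
```

View pics/q2.png

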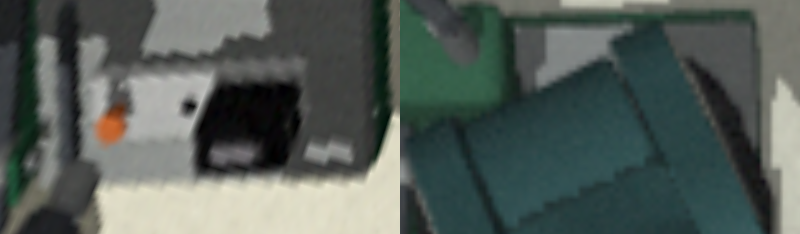

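```bash
cat >> h.py <<'E'
def treadle():
    effector.grasp(20)
    env.reach([.417,.304,.16],R(np.pi/2)); env.movel([.417,.304,.112],rate=.15); s=st()
    F0=s["wrist_force"][2]; phi=.29; log=[]; over=0
    while phi>-.11:
        phi-=.02
        env.movel([.580-.17*np.cos(phi),.304,.055+.17*np.sin(phi)],rate=.06)
        s=env.sense(); f=s["wrist_force"][2]-F0; log.append((round(phi,3),round(float(s["ee_pos"][2]),4),round(float(f),1)))
        if f>32: break
    print(log); env.pause(.25); st()
    im,d=viewer.read_camera("scene"); save("tread_%d"%int(s["t"]),im[130:300,320:520])
    p=np.array(env.sense()["ee_pos"])
    env.movel([.415,.304,.105],rate=.12); env.movel([.417,.304,.2],rate=.25); st()
    env.pause(.3)
E
python3 - <<'E'
from h import *
treadle()
env.reach([.40,.05,.3],R(np.pi/2)); look("q3")
im,d=viewer.read_camera("top");print([(np.round(r["at"],3).tolist(),round(r["score"],2)) for r in tip_of("top","treadle_pad")])
E
```

```text
t 34.2 p [0.4176 0.3034 0.1125] F [ 0.1  0.7 -0. ] w 0.0003
[(0.27, 0.101, 5.2), (0.25, 0.0975, 4.6), (0.23, 0.094, 4.6), (0.21, 0.0906, 3.7), (0.19, 0.0872, 4.8), (0.17, 0.0839, 5.4), (0.15, 0.0805, 5.8), (0.13, 0.0772, 6.2), (0.11, 0.0738, 6.0), (0.09, 0.0705, 6.3), (0.07, 0.0671, 6.6), (0.05, 0.0638, 6.3), (0.03, 0.0606, 7.9), (0.01, 0.0574, 10.5), (-0.01, 0.0541, 12.2), (-0.03, 0.0509, 12.6), (-0.05, 0.0498, 37.3)]
t 38.8 p [0.4101 0.3039 0.0498] F [-7.  -8.9 37.8] w 0.0003
t 40.1 p [0.4164 0.3033 0.1992] F [-0.7 -1.1  0.5] w 0.0007
scene sock [0.6137 0.1479] [53.2 35.7] ang 89.6 rivet [0.6101 0.2315 0.0555] 18 yaw 92.4 dist 0.0837
top sock [0.6086 0.1475] [29.2 54.2] ang 4.4 rivet [0.6025 0.2309 0.0568] 3 yaw 94.1 dist 0.0837
[([0.414, 0.303, 0.1], 0.74), ([0.645, -0.083, 0.003], 0.2)]
```

View pics/q3.png

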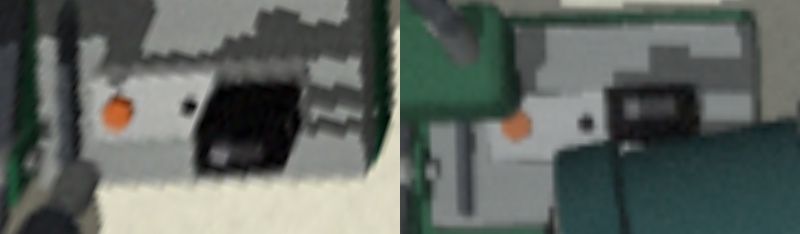

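The rivet head dropped from z = 64 mm to 56 mm, which is 12 mm above the underside, so it's flush. The force rise at z ≈ 0.050 shows the treadle reached its stop. Next I'll carry it to the tray.

```bash
cat >> h.py <<'E'
TR=np.array([.536,-.341]); TY=np.radians(80.6)
def from_press(x=.6115,y=.1478):
    effector.release()
    env.reach([x,y-.10,.16],R(PY)); env.movel([x,y,.105],rate=.2); env.movel([x,y,.058],rate=.08); 
    effector.grasp(30); st()
    env.movel([x,y,.067],rate=.06); env.movel([x+.003,y-.11,.075],rate=.15); env.movel([x+.003,y-.12,.16],rate=.25); return st()
def to_tray(ty):
    c=TR+ty*np.array([np.cos(TY),np.sin(TY)]); bx=TY+np.pi/2
    so=c-.037*np.array([np.cos(bx),np.sin(bx)])
    env.reach([so[0],so[1],.16],R(TY)); s=st()
    if s["gripper_width"]<.02: print("LOST"); return
    env.movel([so[0],so[1],.035],rate=.15); z=.035
    while z>.0165:
        z-=.002; env.movel([so[0],so[1],z],rate=.05)
        if env.sense()["wrist_force"][2]>1.5: break
    st(); effector.release(); env.movel([so[0],so[1],.2],rate=.25); st()
E
python3 - <<'E'
from h import *
s=from_press()
if s["gripper_width"]>.02: to_tray(-.045)
env.reach([.45,.12,.3],R(TY))
im,d=viewer.read_camera("top"); save("r1",im)
bracket("top",(.53,-.385),.09,.005,im,d)
for c in ("top","scene"): bracket(c,(.446,-.143),.075)
im,d=viewer.read_camera("scene"); save("r1s",im)
E
```

```text
t 46.8 p [0.6114 0.1478 0.058 ] F [-0.3 -0.2 -0.1] w 0.0297
t 48.5 p [0.6144 0.029  0.1603] F [-0.1 -0.5 -2. ] w 0.0295
t 50.1 p [ 0.5657 -0.3898  0.1593] F [ 1.   0.3 -2.2] w 0.0295
t 53.4 p [ 0.5655 -0.3917  0.0179] F [-2.  -0.1  4.3] w 0.0296
t 55.3 p [ 0.5642 -0.391   0.1985] F [-1.3  0.2 -0.9] w 0.0916
top sock [ 0.5638 -0.3906] [28.9 54. ] ang 78.9 rivet [ 0.4819 -0.3751  0.0177] 4 yaw 169.2 dist 0.0834
top sock [ 0.4837 -0.1458] [29.3 51.9] ang 82.3 rivet [ 0.4024 -0.1358  0.0179] 5 yaw 173.0 dist 0.0819
scene sock [ 0.4859 -0.1457] [26.8 57.3] ang 80.2 rivet [ 0.4056 -0.1336  0.018 ] 14 yaw 171.5 dist 0.0812
```

View pics/r1.png

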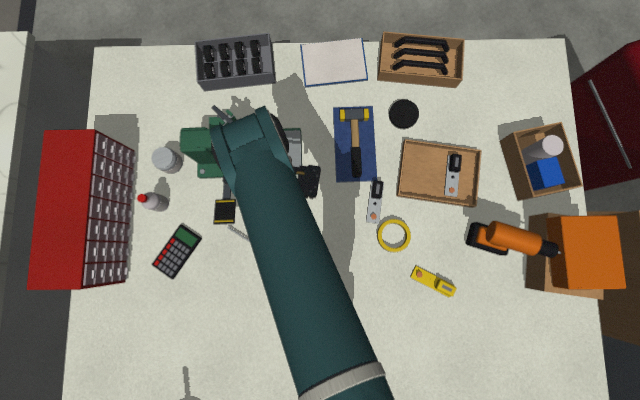

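View pics/r1s.png

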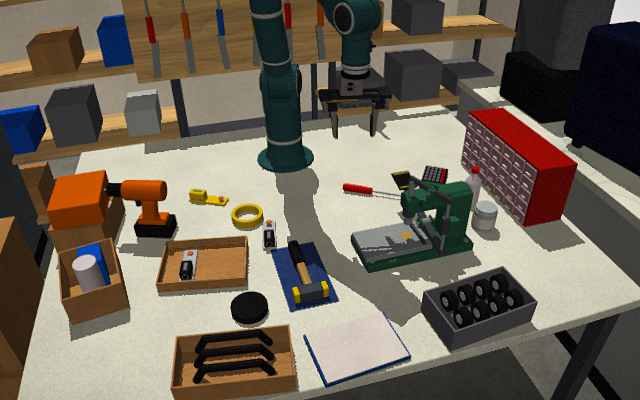

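Bracket B lies flat in the tray at pixel (452,173). Bracket A, at pixel (374,200), is the only other real bracket, and it's next.

Run:
```python
from h import *
pick([.4848,-.1458],np.radians(171.3))
if st()["gripper_width"]>.02:
    to_press(); look("q4")
```

```text
t 59.6 p [ 0.4859 -0.1454  0.031 ] F [ 0.   0.2 -0.1] w 0.0917
t 60.0 p [ 0.4846 -0.1458  0.0128] F [-0.  -0.3  0.3] w 0.0917
t 61.0 p [ 0.4848 -0.1459  0.013 ] F [-0.2 -0.5 -0.1] w 0.0295
t 61.7 p [ 0.4839 -0.1458  0.1292] F [-0.8  0.  -1.6] w 0.0298
t 61.7 p [ 0.4839 -0.1458  0.1292] F [-0.8  0.  -1.6] w 0.0298
t 63.7 p [0.6139 0.0377 0.0722] F [-0.4 -0.1 -0.8] w 0.0302
t 64.7 p [0.6112 0.1467 0.0699] F [ 0.3  0.3 -1.2] w 0.0298
t 66.5 p [0.6112 0.1481 0.058 ] F [-4.4 -1.4 12. ] w 0.0297
scene sock [0.6158 0.1455] [53.8 43.4] ang 47.6 rivet [0.6077 0.2313 0.064 ] 21 yaw 95.4 dist 0.0862
top None None
```

View pics/q4.png

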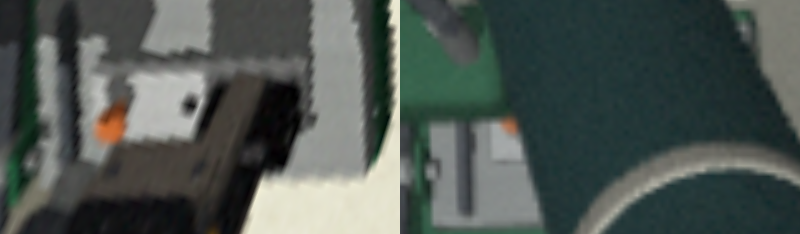

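Bracket A's rivet measures (0.608, 0.231), so it's centred. I'll release it, check that it's loose and centred, then press.

Run:
```python
from h import *
leave_press(); look("q5")
im,d=viewer.read_camera("scene"); so,rc,y=bracket("scene",AN-.04*PD,.09,.045,im,d,False)
if rc is not None and np.hypot(*(rc[:2]-AN))<.005:
    treadle(); env.reach([.40,.05,.3],R(np.pi/2)); look("q6")
```

```text
t 69.8 p [0.4305 0.1002 0.2494] F [ 0.2  0.2 -0.6] w 0.0920
scene sock [0.6117 0.1474] [35.8 53. ] ang 7.3 rivet [0.6092 0.2318 0.0651] 21 yaw 91.7 dist 0.0844
top None None
t 72.7 p [0.4175 0.3035 0.1125] F [0.1 0.  0.2] w 0.0005
[(0.27, 0.1011, 4.3), (0.25, 0.0976, 3.8), (0.23, 0.0941, 4.8), (0.21, 0.0906, 3.5), (0.19, 0.0872, 4.6), (0.17, 0.0839, 5.6), (0.15, 0.0805, 4.7), (0.13, 0.0772, 5.3), (0.11, 0.0738, 6.0), (0.09, 0.0705, 6.2), (0.07, 0.0671, 6.0), (0.05, 0.0638, 6.6), (0.03, 0.0607, 10.2), (0.01, 0.0575, 10.1), (-0.01, 0.0542, 11.0), (-0.03, 0.0509, 11.9), (-0.05, 0.0498, 37.4)]
t 77.3 p [0.4101 0.3039 0.0498] F [-8.1 -7.1 36.8] w 0.0004
t 78.5 p [0.4162 0.3034 0.1991] F [-0.1  0.3  0.4] w 0.0008
scene sock [0.6136 0.1479] [35.2 54.2] ang 1.2 rivet [0.6098 0.2306 0.0564] 19 yaw 92.7 dist 0.0829
top sock [0.6089 0.1459] [29.6 51.9] ang 4.0 rivet [0.6072 0.2294 0.0571] 2 yaw 91.2 dist 0.0836
```

View pics/q6.png

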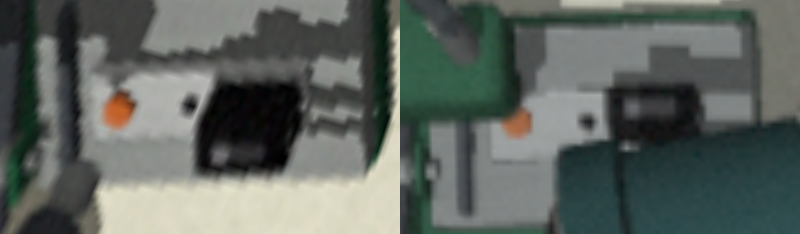

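Bracket A's rivet is flush too, down from 65 mm to about 56.5 mm. I'll carry it to the tray.

Run:
```python
from h import *
s=from_press()
if s["gripper_width"]>.02: to_tray(.045)
env.reach([.40,.12,.35],R(TY)); st()
im,d=viewer.read_camera("top"); save("z1",im)
print([(np.round(r["at"],3).tolist(),round(r["score"],2)) for r in tip_of("top","bracket_a")])
print([(np.round(r["at"],3).tolist(),round(r["score"],2)) for r in tip_of("top","mallet")])
im2,d2=viewer.read_camera("scene"); save("z1s",im2)
print([(np.round(r["at"],3).tolist(),round(r["score"],2)) for r in tip_of("scene","treadle_pad")])
for c,i,dd in (("top",im,d),("scene",im2,d2)):
    bracket(c,(.53,-.385),.07,.005,i,dd); bracket(c,(.54,-.297),.07,.005,i,dd)
save("z1t",ortho("top",.43,.65,-.48,-.2,.02,.0005,im=im))
```

```text
t 85.2 p [0.6115 0.1478 0.058 ] F [ 0.9 -0.1  0.9] w 0.0297
t 86.9 p [0.6144 0.0289 0.1604] F [-0.1 -0.3 -2.5] w 0.0296
t 88.5 p [ 0.5801 -0.3012  0.1593] F [ 0.8  0.2 -2.4] w 0.0299
t 91.7 p [ 0.5802 -0.3028  0.018 ] F [-1.7  1.1  4.9] w 0.0300
t 93.6 p [ 0.5788 -0.3025  0.1986] F [0.  0.  0.4] w 0.0920
t 95.3 p [0.4006 0.119  0.3498] F [ 0.1  0.6 -0.2] w 0.0922
[([0.545, -0.302, 0.001], 0.86), ([0.53, -0.386, 0.003], 0.6), ([0.201, -0.306, 0.003], 0.6)]
[([0.64, -0.079, 0.002], 0.74)]
[([0.417, 0.302, 0.104], 0.74)]
top sock [ 0.5636 -0.3903] [30.3 52.5] ang 77.6 rivet [ 0.4848 -0.3762  0.0184] 4 yaw 169.8 dist 0.0800
top sock [ 0.5788 -0.302 ] [29.1 53.5] ang 80.4 rivet [ 0.4986 -0.2894  0.0175] 2 yaw 171.1 dist 0.0811
scene sock [ 0.5678 -0.3901] [30.4 56.8] ang 83.2 rivet [ 0.4837 -0.3766  0.0161] 18 yaw 170.9 dist 0.0851
scene sock [ 0.5803 -0.3007] [30.1 54.1] ang 80.1 rivet [ 0.4989 -0.2884  0.0165] 19 yaw 171.5 dist 0.0824
```

View pics/z1t.png

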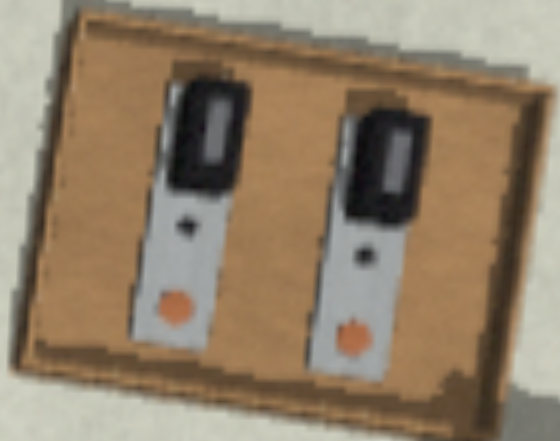

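View pics/z1s.png

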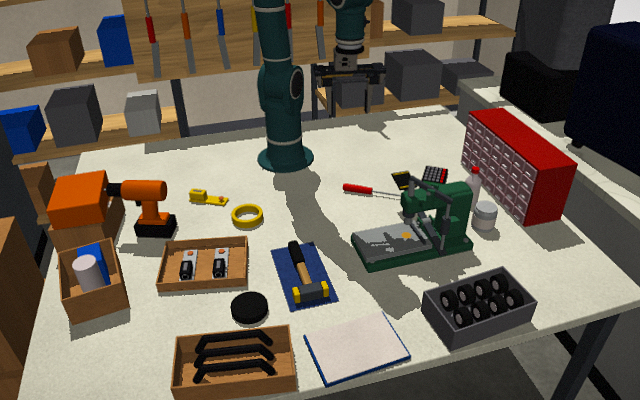

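Both brackets lie flat and socket up inside the tray, at scene pixels (188,264) and (219,262). The mallet is on the mat at (305,272), the treadle pad is up at z ≈ 0.104, and the bystanders haven't moved. No third bracket is visible, so I'm handing the job in.

```bash
python3 -c "
from h import *
print(workorder.finish_job())"
```

```text
the job is handed in; nothing more can be done
None
```

The job is done and handed in at about 95 s of the 210 s allowed; no verdict is reported. I moved the mallet to the blue mat, then riveted both brackets present and laid them in the tray. The yellow look-alike was left alone.

- **Mallet:** it lies about 5 mm or less from the mat's centre.
- **Rivets:** each head was centred on the anvil within about 2 mm before pressing. Both heads dropped from about 64–65 mm to 56–57 mm, which is flush. The pressing force jumped to about 37 N at pad height 50 mm, which shows the treadle reached its stop both times.
- **Tray:** both brackets lie flat and socket up, about 45 mm either side of the tray's centre.
- **Treadle and bystanders:** the treadle pad is back up at about 104 mm, and no bystander visibly moved.
- **Along the way:** one bracket was knocked about 30 mm aside early on, so I measured it again before picking it up. No grip slip was noticed.
- **Checks that disagreed:** the two cameras differed by 2–4 mm in places, always within tolerance. One network detection near the glue bottle, at (0.58, 0.51), was false, and no third bracket was visible in either camera.

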